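# Read the marks under the carvings and sort them

## Task

Two look-alike black carvings stand on the cork mat, one with a ring and one with a bar as its maker's mark hidden under the foot. First clear the little wooden stool off the mat and stand it upright on bare table, then tip each carving over where it stands, without lifting it, so that its underside shows, and finally lay each one on its side completely inside the tray whose sign matches its mark. Leave the thread spool, the bracelet and the rooster as they are.

Things in the scene. Friction and masses are not known exactly. Their poses are not given: they have to be found in the camera images.
- carving_ring: Black carving of two people side by side on a thin oval foot, upright on the mat; both carvings look the same. 123 mm high; foot 46 (own x) x 64 (own y) x 6 mm; bodies x -17 to +19, y -27 to +27 mm over the whole height; 60 to 120 g. Origin: centre of the foot's underside; z up, x away from the robot (within 0.25 rad) at the start. Under the foot, hidden: a ring (34 mm across) of pale wood.
- carving_bar: Black carving of two people side by side on a thin oval foot, upright on the mat; both carvings look the same. 123 mm high; foot 46 (own x) x 64 (own y) x 6 mm; bodies x -17 to +19, y -27 to +27 mm over the whole height; 60 to 120 g. Origin: centre of the foot's underside; z up, x away from the robot (within 0.25 rad) at the start. Under the foot, hidden: a straight bar (46 x 8 mm) of pale wood.
- carving_ring_head (a point): Point between the heads of the carving with the ring mark, on its axis 115 mm above the underside; axes as the carving's. Pushed about 100 mm up, away from the robot, the carving topples over its foot's far edge and lies along the push, mark facing the robot, about 40 mm thick.
- carving_bar_head (a point): Point between the heads of the carving with the bar mark, on its axis 115 mm above the underside; axes as the carving's. Pushed about 100 mm up, away from the robot, the carving topples over its foot's far edge and lies along the push, mark facing the robot, about 40 mm thick.
- tray_ring: Shallow open wooden tray, fixed, one of two side by side to the right of the mat; 190 (own x, away from the robot) x 140 mm (own y) outside, walls 5 mm thick and 18 mm high, floor 5 mm thick. A flat dark tab on its near wall bears a ring (34 mm across) of pale wood, the sign of the carving it takes. Origin: centre of its underside, on the table.
- tray_bar: Shallow open wooden tray, fixed, one of two side by side to the right of the mat; 190 (own x, away from the robot) x 140 mm (own y) outside, walls 5 mm thick and 18 mm high, floor 5 mm thick. A flat dark tab on its near wall bears a straight bar (46 x 8 mm) of pale wood, the sign of the carving it takes. Origin: centre of its underside, on the table.
- mat: Flat cork mat, 210 mm (own x, away from the robot) by 270 mm (own y), 3 mm thick, fixed on the table; the carvings stand on its near part, side by side. Well to its right, nearer the robot, a small turned wooden bowl (57 mm high) is fixed to the table. Origin: centre of its underside on the table.
- stool: Miniature wooden stool: round seat 52 mm across and 6 mm thick on three legs, 40 mm high, 40 g; stands on the far part of the mat behind the left carving, where that would fall. Gripped across the seat. Origin: on the seat's axis, level with the feet; z up. The table is bare for 80 mm to the right of the far half of the mat.
- spool: Bystander: thread spool, 24 mm across, 36 mm high, upright between the robot and the mat. Origin: centre of its underside.
- bracelet: Bystander: stiff bead bracelet, 67 mm across, 12 mm high, lying flat between the robot and the left part of the mat. Origin: centre of its underside.
- rooster: Bystander: small carved rooster, 40 x 85 x 120 mm, standing left of the mat. Origin: centre of its underside.

How it is judged:
By the outcome, as a careful person would: the job done as asked, in the order asked, and still so for the second after the job is handed in, with the robot touching nothing.
It also fails if it takes over 72 s, if anything falls off the work surface, if the arm or the gripper's body presses on something with over 40 N, if the wrist force passes 120 N, or if a joint passes its speed limit or range.

## Robot

A 7-joint arm with a two-finger parallel gripper is mounted at the origin on the work surface; the furniture and walls round the work are solid. World frame = base frame: x ahead of the robot, y to its left, z up, the work surface at z = 0. Lengths are in m, angles in rad, forces in N, time in s.
With the tool pointing down it reaches from about 0.425 to 0.95 m from the base axis. Payload 16.7 kg.
Tool frame: the origin (TCP) lies at the very end of the fingers, on their centre line; the grasp point (between the pads) lies 19 mm behind it (bot.hold_point_z is the z of the grasp point in the tool frame, in m); z points along the fingers, y is the line along which they close (so a half turn about z gives the same grasp; the last joint's range is limited). The gripper opens to 94 mm and grips with 3 to 60 N. Pads are 16 mm wide; open, the fingers measure 119 mm over their backs; the gripper's body (75 mm by 177 mm) begins 78 mm behind the grasp point.
Start: joints at [1.026, 0.426, 0.074, 1.606, -0.034, 1.111, -0.067], TCP at [0.26, -0.623, 0.205] pointing down, gripper open.
Joint ranges: [-2.85, 2.85], [-0.5, 2.14], [-1.23, 1.37], [0.21, 2.46], [-1.02, 4.16], [0.16, 2.05], [-2.73, 2.73]. Speed limits (rad/s): [1.89, 1.89, 2.39, 2.39, 3.01, 3.01, 3.01].

## Interface

Orientations are given as a unit quaternion [w, x, y, z].
In Python, from plant import sensors, eyes, ticket, spot_in, silhouettes, bot gives the robot as it stands.
- The arm moves only by the shell command python3 -m jog 'ROWS' [FORCE]. ROWS is a JSON object of lists of equal length, an entry for each row: "delta_pos": the shift along the tool's x, y, z in m, a list of three; "dr": the turn, a rotation vector about the tool's x, y, z in rad, a list of three; "gripper": the finger opening in m, from 0 to 0.094. A call has 1 to 12 rows; each row is the pose to reach, as a shift and turn from the pose commanded when the call began, along the tool's axes at that moment; what a row does not reach only later rows make up. A row lasts 1/12 s, in which the tool goes at most 41.7 mm and 7.16 degrees, less where a joint would pass 70% of its speed; a pose out of reach is approached as far as the arm can. A call with a gripper value outside its range is refused whole. The fingers move at their own pace and stop on an object; FORCE is the grip in N (left out, the last holds). Time passes only in rows, so rows that repeat a pose let the fingers close. It gives the time, the measured TCP pose, the force, the opening and the grip force at its end, in the units of the state.
- sensors.get_state(): the state, without advancing time (a new reading comes with each control period).
- eyes.read_camera(name): name is "scene" or "side" or "wrist"; returns a dict with "img" (400x640x3 uint8, red, green, blue), "fx", "fy", "cx", "cy" (pixels), "k1" (the pictures are not rectified: a ray, as slopes to the right and down, at radius r is drawn at 1 + k1 r^2 times it, then the intrinsics apply), "R" (3x3) and "t" (3): a world point X has camera coordinates R X + t; the wrist camera has in their place "tool_from_camera" (4x4, takes a point from camera to tool coordinates, whose origin is the TCP and whose axes are the flange's). Camera axes: x right, y down, z forward; pixel columns grow to the right and rows downward; lengths in m; the calibration is good to about 2 mm. A picture is of the moment at which its call begins: read the wrist's pose just before it. There is no depth.
- ticket.sign_off(): hands the job in; it is judged then, once.
Trained networks look in a picture, given as the dict that the camera call returned (one of the last four; its "shot" number tells which), for a name from the list of things; names that differ only in an ending like _2 or _b are one class to them, and where a whole thing is asked for, a point or a joint stands for the part that bears it (a point fixed in the world has none). Each returns a list of dicts, best first, with "score" (0 to 1); they miss things now and then, are a little off and sometimes report something else, mostly with a low value. They report only what shows in the picture. A call takes as long as a camera call.
- spot_in(query, picture): "location" ([x, y, z] in m, in world coordinates, good to about 4 mm: the middle of the surface that is visible of it).
- silhouettes(query, picture): "pixels" (400x640 bool, what is visible of it).
The state is a dict: "clock": time; "joint_positions": joint angles; "qvel": joint speeds; "joint_efforts": joint torques, N m; "tool_pos": TCP position; "eef_rot": TCP orientation; "ft_force": force on the tool from outside, world axes, zero at the start; "ft_torque": the same for the moment, N m; "finger_gap": opening from 0.0 (shut) to 1.0 (fully open); "finger_force": force on a finger pad.
Only numpy, scipy, OpenCV 4.12 (cv2) and the standard library are available. Lean on these libraries where they do the work, as an engineer would, in place of code of your own. Each camera call takes 0.05 s, during which the arm holds its last target. There are 200 camera calls.

## Working session

There is one attempt and no reset: what is moved stays moved. The work goes in short steps, Python scripts to look and compute and a shell command to move; the robot and the scene stay as the last step left them, time stands still between calls to the robot, and variables do not carry over. Pictures are saved under pics/ and viewed, at most 12 in all, crops included, and the job is handed in when it is done.

```bash
ls; mkdir -p pics
cat > h.py <<'E'
import numpy as np, cv2
from scipy.spatial.transform import Rotation as Rn
from plant import sensors, eyes, ticket, spot_in, silhouettes, bot
def save(p,n): cv2.imwrite(f'pics/{n}.png', p['img'][:,:,::-1])
def st():
    s=sensors.get_state(); q=s['eef_rot']; R=Rn.from_quat([q[1],q[2],q[3],q[0]]).as_matrix()
    return s,np.array(s['tool_pos']),R
def ray(p,u,v,z,T=None):
    """world point on plane z for pixel"""
    a=np.array([(u-p['cx'])/p['fx'],(v-p['cy'])/p['fy']]); b=a.copy()
    for _ in range(20): b=a/(1+p['k1']*(b@b))
    d=np.array([b[0],b[1],1])
    if T is None: R=np.array(p['R']);t=np.array(p['t']);o=-R.T@t;d=R.T@d
    else: o=T[:3,3];d=T[:3,:3]@d
    return o+d*(z-o[2])/d[2]
def wT(p,pos,R):
    T=np.eye(4);T[:3,:3]=R;T[:3,3]=pos
    return T@np.array(p['tool_from_camera'])
E
python3 - <<'E'
from h import *
np.set_printoptions(precision=3,suppress=True)
s,p,R=st();print(s['clock'],p,R,s['finger_gap'])
a=eyes.read_camera('scene');b=eyes.read_camera('side')
save(a,'scene');save(b,'side')
for n in ['carving_ring','stool','spool','bracelet','rooster','tray_ring','tray_bar','mat','carving_ring_head']:
  for k,c in (('sc',a),('si',b)):
    print(n,k,[(np.round(d['location'],3).tolist(),round(d['score'],2)) for d in spot_in(n,c)][:4])
E
```

```text
pics
0.0 [ 0.26  -0.622  0.205] [[ 0.923  0.385 -0.001]
 [ 0.385 -0.923  0.001]
 [-0.    -0.001 -1.   ]] 0.9996042978297215
carving_ring sc [([0.432, 0.332, 0.062], 0.77), ([0.482, 0.252, 0.004], 0.26)]
carving_ring si [([0.441, 0.318, 0.092], 0.61)]
stool sc [([0.539, 0.351, 0.042], 0.48)]
stool si [([0.538, 0.343, 0.044], 0.51)]
spool sc [([0.358, 0.149, 0.021], 0.68)]
spool si [([0.367, 0.136, 0.019], 0.64)]
bracelet sc [([0.468, -0.336, 0.003], 0.73), ([0.338, 0.267, 0.011], 0.47)]
bracelet si [([0.346, 0.262, 0.014], 0.48)]
rooster sc [([0.396, 0.491, 0.068], 0.66)]
rooster si [([0.402, 0.474, 0.058], 0.43)]
tray_ring sc [([0.471, -0.148, 0.002], 0.68)]
tray_ring si [([0.438, -0.125, 0.007], 0.72)]
tray_bar sc [([0.468, -0.34, 0.005], 0.62)]
tray_bar si [([0.452, -0.348, 0.006], 0.97)]
mat sc [([0.482, 0.252, 0.005], 0.81)]
mat si [([0.511, 0.235, 0.004], 0.93)]
carving_ring_head sc []
carving_ring_head si [([0.445, 0.312, 0.088], 0.63)]
```

View pics/scene.png

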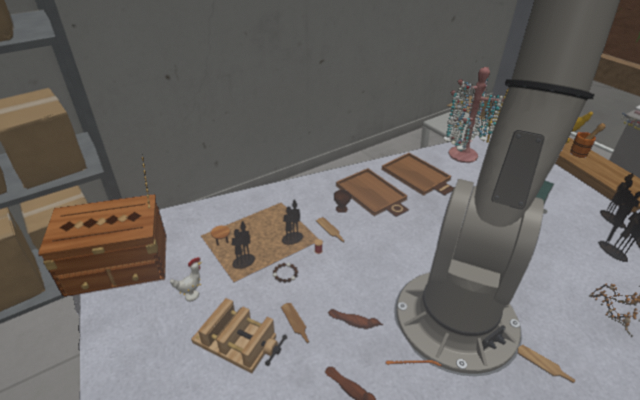

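View pics/side.png

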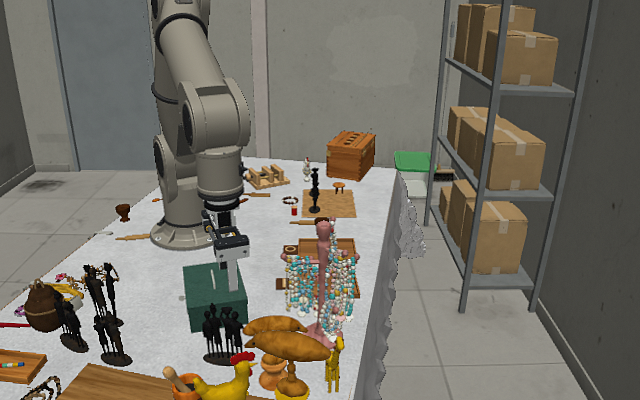

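The scene view shows carvings at about (241,245) and (292,222), with the stool at (221,235) behind the left one. The bowl is at (342,200). The ring tray's tab is at (398,209) and the bar tray's at (445,188). In the side view only one carving stands clear, at (315,190), and the bead stand is at (322,290).

Run:
```python
from h import *
np.set_printoptions(precision=3,suppress=True)
a=eyes.read_camera('scene')
for n,u,v,z in [('Lfoot',243,263,.005),('Rfoot',292,239,.005),('bowl',342,208,0),('beadstand',462,156,0),('paddle',330,229,0),('stool',221,232,.042),('tabR',398,209,.01),('tabB',445,188,.01),('mat1',201,237,0),('mat2',286,205,0),('mat3',322,242,0),('mat4',236,278,0)]:
  print(n,ray(a,u,v,z)[:2])
w=eyes.read_camera('wrist');print(w['tool_from_camera'],w['fx'],w['k1'])
print(bot.hold_point_z)
```

```text
Lfoot [0.435 0.338]
Rfoot [0.441 0.182]
bowl [ 0.477 -0.022]
beadstand [ 0.472 -0.565]
paddle [0.419 0.065]
stool [0.539 0.349]
tabR [ 0.369 -0.153]
tabB [ 0.363 -0.354]
mat1 [0.596 0.39 ]
mat2 [0.585 0.115]
mat3 [0.388 0.116]
mat4 [0.402 0.375]
[[-0.001 -0.974 -0.227  0.063]
 [ 1.    -0.    -0.    -0.001]
 [ 0.    -0.227  0.974 -0.179]
 [ 0.     0.     0.     1.   ]] 279.82171129593564 -0.04975104098931942
-0.0188
```

```bash
python3 -m jog '{"delta_pos":[[0,0,-0.03],[0.02,-0.028,-0.06],[0.045,-0.063,-0.095],[0.07,-0.1,-0.095],[0.095,-0.13,-0.095],[0.12,-0.165,-0.095],[0.145,-0.2,-0.095],[0.181,-0.252,-0.095],[0.21,-0.275,-0.1],[0.24,-0.3,-0.11],[0.27,-0.325,-0.12],[0.3,-0.35,-0.12]],"dr":[[0,0,0],[0,0,0],[0,0,-0.12],[0,0,-0.24],[0,0,-0.36],[0,0,-0.48],[0,0,-0.6],[0,0,-0.72],[0,0,-0.84],[0,0,-0.96],[0,0,-1.08],[0,0,-1.2]],"gripper":[0.094,0.094,0.094,0.094,0.094,0.094,0.094,0.094,0.094,0.094,0.094,0.094]}' 20
cat >> h.py <<'E'
def go(*targets,yaw=None):
    """print tool-axis shift (and z turn to bring tool x to world yaw) for world targets"""
    s,p,R=st()
    print('t',s['clock'],'tcp',np.round(p,4),'tx yaw',round(float(np.arctan2(R[1,0],R[0,0])),3),'gap',round(s['finger_gap']*.094,4),'F',np.round(s['ft_force'],1))
    for g in targets: print(np.round(g,3),'->',np.round(R.T@(np.array(g)-p),3))
    if yaw is not None:
        M=Rn.from_euler('z',yaw).as_matrix()@np.diag([1,-1,-1]); print('dr',np.round(Rn.from_matrix(R.T@M).as_rotvec(),3))
E
python3 -c "
from h import *
go([.5,0,.34],[.45,.15,.34],[.4,.25,.34],yaw=np.pi)"
```

```text
clock: 2.1
tool_pos: [0.3901, -0.207, 0.3242]
eef_rot: [0.001, 0.696, 0.718, 0.0]
ft_force: [2.2, -0.6, -1.0]
finger_gap: 0.999
finger_force: 0.0
t 2.1 tcp [ 0.3901 -0.207   0.3242] tx yaw 1.601 gap 0.094 F [ 2.2 -0.6 -1. ]
[0.5  0.   0.34] -> [ 0.204  0.116 -0.016]
[0.45 0.15 0.34] -> [ 0.355  0.071 -0.016]
[0.4  0.25 0.34] -> [ 0.456  0.024 -0.016]
dr [ 0.     0.002 -1.54 ]
```

```bash
python3 -m jog '{"delta_pos":[[0.035,0.02,-0.016],[0.07,0.04,-0.016],[0.105,0.06,-0.016],[0.14,0.07,-0.016],[0.18,0.08,-0.016],[0.22,0.085,-0.016],[0.26,0.085,-0.016],[0.3,0.08,-0.016],[0.34,0.07,-0.016],[0.38,0.055,-0.016],[0.42,0.04,-0.016],[0.456,0.024,-0.016]],"dr":[[0,0,-0.12],[0,0,-0.24],[0,0,-0.36],[0,0,-0.48],[0,0,-0.6],[0,0,-0.72],[0,0,-0.84],[0,0,-0.96],[0,0,-1.08],[0,0,-1.2],[0,0,-1.32],[0,0,-1.44]],"gripper":[0.094,0.094,0.094,0.094,0.094,0.094,0.094,0.094,0.094,0.094,0.094,0.094]}' 20
python3 - <<'E'
from h import *
s,p,R=st(); w=eyes.read_camera('wrist'); save(w,'w1'); T=wT(w,p,R)
for n in ['stool','carving_ring','carving_ring_head','mat']:
  print(n,[(np.round(d['location'],3).tolist(),round(d['score'],2)) for d in spot_in(n,w)][:3])
for n in ['stool']:
  d=silhouettes(n,w)
  for x in d[:2]:
    ys,xs=np.nonzero(x['pixels']); print(n,x['score'],xs.min(),xs.max(),ys.min(),ys.max(),ray(w,(xs.min()+xs.max())/2,(ys.min()+ys.max())/2,.043,T))
go([.54,.35,.1],yaw=np.pi)
E
```

```text
clock: 3.1
tool_pos: [0.4013, 0.2495, 0.3392]
eef_rot: [0.0, 0.05, 0.999, 0.0]
ft_force: [1.8, 0.2, -0.3]
finger_gap: 1.0
finger_force: 0.0
stool [([0.538, 0.346, 0.043], 0.76)]
carving_ring [([0.437, 0.331, 0.082], 0.74)]
carving_ring_head [([0.438, 0.332, 0.085], 0.79)]
mat [([0.498, 0.249, 0.006], 0.69)]
stool 0.82 370 393 232 259 [0.53857445 0.34553109 0.043     ]
t 3.4 tcp [0.4028 0.2468 0.3388] tx yaw 3.034 gap 0.0943 F [ 0.3 -0.8 -0.1]
[0.54 0.35 0.1 ] -> [-0.125  0.117  0.239]
dr [-0.     0.    -0.108]
```

View pics/w1.png

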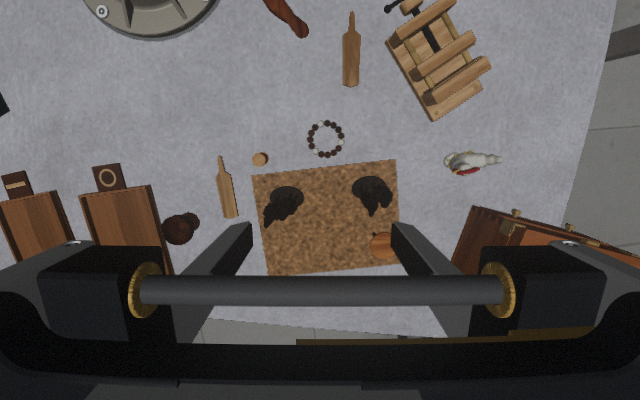

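The wrist view shows the mat, with the feet at about (371,188) and (287,193) and the stool at (383,245), partly behind a finger. The ring sign is at (108,178) and the bar sign at (16,185). The chest's near corner is at (475,207).

Run:
```python
from h import *
np.set_printoptions(precision=3,suppress=True)
s,p,R=st(); w=eyes.read_camera('wrist'); T=wT(w,p,R)
for n,u,v,z in [('Lfoot',370,188,.009),('Rfoot',288,193,.009),('stool',385,246,.043),('chest',475,207,.14),('chest',452,262,.14),('tabR',108,178,.015),('tabB',16,185,.015),('trR l',80,195,.018),('trR r',152,185,.018),('m1',252,175,.003),('m2',395,160,.003),('m3',268,276,.003),('bowl',180,229,.05),('rooster',450,158,.06)]:
  print(n,ray(w,u,v,z,T))
g=[ray(w,u,v,0.003,T)[:2] for u,v in((252,175),(395,160))]
print('mat yaw',np.arctan2(*(g[0]-g[1])[::1])) 
for d in silhouettes('carving_ring',w): 
  ys,xs=np.nonzero(d['pixels']);print(d['score'],xs.min(),xs.max(),ys.min(),ys.max())
go([.54,.35,.16],[.54,.351,.022],yaw=np.pi)
```

```text
Lfoot [0.439 0.333 0.009]
Rfoot [0.432 0.181 0.009]
stool [0.542 0.348 0.043]
chest [0.456 0.46  0.14 ]
chest [0.537 0.427 0.14 ]
tabR [ 0.366 -0.15   0.015]
tabB [ 0.356 -0.348  0.015]
trR l [ 0.391 -0.214  0.018]
trR r [ 0.388 -0.066  0.018]
m1 [0.392 0.118 0.003]
m2 [0.393 0.384 0.003]
m3 [0.599 0.117 0.003]
bowl [ 0.468 -0.014  0.05 ]
rooster [0.393 0.46  0.06 ]
mat yaw -3.137699817807975
0.79 354 393 175 214
t 3.5 tcp [0.403 0.247 0.339] tx yaw 3.033 gap 0.0941 F [-0.2  0.4  0.1]
[0.54 0.35 0.16] -> [-0.125  0.118  0.179]
[0.54  0.351 0.022] -> [-0.125  0.119  0.317]
dr [-0.    -0.    -0.109]
```

Run:
```python
from h import *
np.set_printoptions(precision=3,suppress=True)
a=eyes.read_camera('scene')
c=cv2.resize(a['img'][180:310,30:260],None,fx=3.4,fy=3.4,interpolation=cv2.INTER_CUBIC)
cv2.imwrite('pics/chest.png',c[:,:,::-1])
for u,v,z in [(165,272,0),(163,237,.1),(157,200,.1),(163,237,.14),(157,200,.14)]: print(u,v,z,ray(a,u,v,z))
```

```text
165 272 0 [0.523 0.52  0.   ]
163 237 0.1 [0.54  0.498 0.1  ]
157 200 0.1 [0.696 0.462 0.1  ]
163 237 0.14 [0.494 0.505 0.14 ]
157 200 0.14 [0.641 0.471 0.14 ]
```

View pics/chest.png

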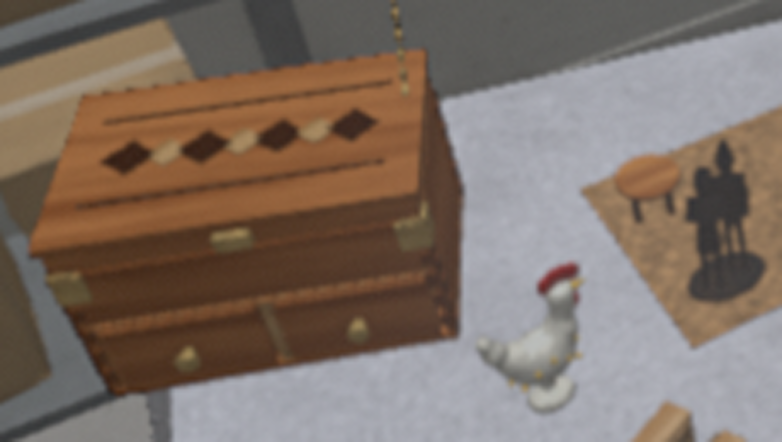

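The chest's right side is at about y 0.50, which is clear of the gripper over the stool at (0.54, 0.35).

```bash
python3 -m jog '{"delta_pos":[[-0.025,0.024,0.02],[-0.05,0.048,0.04],[-0.075,0.072,0.06],[-0.1,0.096,0.085],[-0.125,0.119,0.12],[-0.125,0.119,0.16],[-0.125,0.119,0.2],[-0.125,0.119,0.24],[-0.125,0.119,0.275],[-0.125,0.119,0.3],[-0.125,0.119,0.312],[-0.125,0.119,0.312]],"dr":[[0,0,-0.03],[0,0,-0.06],[0,0,-0.09],[0,0,-0.109],[0,0,-0.109],[0,0,-0.109],[0,0,-0.109],[0,0,-0.109],[0,0,-0.109],[0,0,-0.109],[0,0,-0.109],[0,0,-0.109]],"gripper":[0.094,0.094,0.094,0.094,0.094,0.094,0.094,0.094,0.094,0.094,0.094,0.094]}' 12
python3 -m jog '{"delta_pos":[[0,0,0],[0,0,0],[0,0,0],[0,0,0],[0,0,0],[0,0,0],[0,0,0],[0,0,0]],"dr":[[0,0,0],[0,0,0],[0,0,0],[0,0,0],[0,0,0],[0,0,0],[0,0,0],[0,0,0]],"gripper":[0.03,0.03,0.03,0.03,0.03,0.03,0.03,0.03]}' 12
python3 -c "
from h import *
go([.54,.35,.16],yaw=np.pi)"
```

```text
clock: 4.55
tool_pos: [0.5384, 0.3513, 0.0243]
eef_rot: [-0.002, -0.001, 1.0, -0.001]
ft_force: [-0.3, 0.4, 0.7]
finger_gap: 0.998
finger_force: 0.0
clock: 5.22
tool_pos: [0.5394, 0.3529, 0.0273]
eef_rot: [0.0, -0.002, 1.0, 0.0]
ft_force: [-0.1, -1.2, 4.9]
finger_gap: 0.548
finger_force: 12.0
t 5.2167 tcp [0.5394 0.3529 0.0273] tx yaw -3.139 gap 0.0515 F [-0.1 -1.2  4.9]
[0.54 0.35 0.16] -> [-0.001 -0.003 -0.133]
dr [0.    0.    0.003]
```

```bash
python3 -m jog '{"delta_pos":[[0,0,-0.025],[0,0,-0.06],[-0.003,-0.025,-0.08],[-0.006,-0.055,-0.08],[-0.01,-0.09,-0.08],[-0.012,-0.125,-0.08],[-0.014,-0.16,-0.08],[-0.016,-0.195,-0.08],[-0.018,-0.23,-0.08],[-0.02,-0.26,-0.075],[-0.02,-0.281,-0.06],[-0.02,-0.281,-0.04]],"dr":[[0,0,0],[0,0,0],[0,0,0],[0,0,0],[0,0,0],[0,0,0],[0,0,0],[0,0,0],[0,0,0],[0,0,0],[0,0,0],[0,0,0]],"gripper":[0.03,0.03,0.03,0.03,0.03,0.03,0.03,0.03,0.03,0.03,0.03,0.03]}' 12
python3 -m jog '{"delta_pos":[[0,0,0.02],[0,0,0.035],[0,0,0.042],[0,0,0.043],[0,0,0.043],[0,0,0.043],[0,0,0.043],[0,0,0.043],[0,0,0.043],[0,0,0.023],[0,0,-0.02],[0,0,-0.06]],"dr":[[0,0,0],[0,0,0],[0,0,0],[0,0,0],[0,0,0],[0,0,0],[0,0,0],[0,0,0],[0,0,0],[0,0,0],[0,0,0],[0,0,0]],"gripper":[0.03,0.03,0.03,0.03,0.04,0.07,0.09,0.09,0.09,0.09,0.09,0.09]}' 12
python3 - <<'E'
from h import *
s,p,R=st(); w=eyes.read_camera('wrist'); save(w,'w2')
print([(np.round(d['location'],3).tolist(),round(d['score'],2)) for d in spot_in('stool',w)][:3])
go([.435,.181,.25],yaw=np.pi)
E
```

```text
clock: 6.22
tool_pos: [0.5612, 0.0664, 0.0672]
eef_rot: [0.001, 0.001, 1.0, -0.001]
ft_force: [1.1, 0.1, -1.5]
finger_gap: 0.548
finger_force: 12.0
clock: 7.22
tool_pos: [0.5589, 0.0721, 0.1274]
eef_rot: [-0.001, -0.002, 1.0, 0.0]
ft_force: [1.4, -0.2, 0.8]
finger_gap: 0.951
finger_force: 0.0
[([0.56, 0.07, 0.042], 0.77)]
t 7.3167 tcp [0.5631 0.0731 0.1329] tx yaw -3.138 gap 0.0899 F [ 0.9  0.1 -0.3]
[0.435 0.181 0.25 ] -> [ 0.127  0.108 -0.118]
dr [0.001 0.008 0.003]
```

```bash
python3 -m jog '{"delta_pos":[[0,0,-0.04],[0.01,0.005,-0.08],[0.035,0.02,-0.107],[0.06,0.037,-0.107],[0.09,0.055,-0.107],[0.12,0.075,-0.107],[0.15,0.095,-0.107],[0.173,0.108,-0.107],[0.173,0.108,-0.107],[0.173,0.108,-0.107]],"dr":[[0,0,0],[0,0,0],[0,0,0],[0,0,0],[0,0,0],[0,0,0],[0,0,0],[0,0,0],[0,0,0],[0,0,0]],"gripper":[0.05,0,0,0,0,0,0,0,0,0]}' 12
python3 - <<'E'
from h import *
s,p,R=st(); w=eyes.read_camera('wrist'); save(w,'w3'); T=wT(w,p,R)
for n in ['carving_ring_head','carving_ring']: print([(np.round(d['location'],3).tolist(),round(d['score'],2)) for d in spot_in(n,w)][:3])
go([.39,.181,.1],yaw=np.pi)
E
```

```text
clock: 8.15
tool_pos: [0.3861, 0.1797, 0.2343]
eef_rot: [0.001, -0.002, 1.0, -0.001]
ft_force: [0.4, 0.7, -0.5]
finger_gap: 0.281
finger_force: 0.0
[([0.44, 0.178, 0.078], 0.72), ([0.437, 0.334, 0.064], 0.59)]
[([0.437, 0.332, 0.067], 0.55)]
t 8.3 tcp [0.3874 0.1789 0.2339] tx yaw -3.14 gap 0.0149 F [-0.1 -0.8  0.9]
[0.39  0.181 0.1  ] -> [-0.003  0.002  0.134]
dr [0.    0.    0.002]
```

View pics/w3.png

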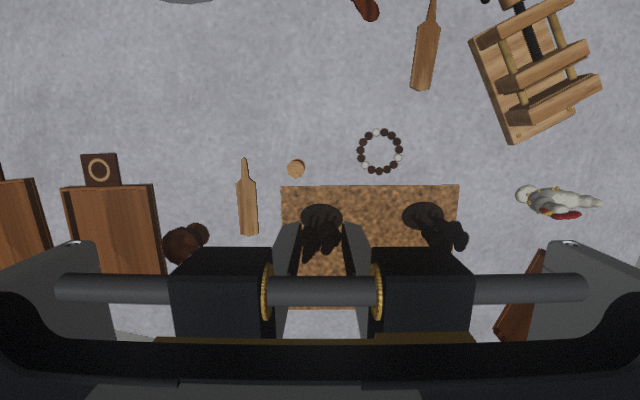

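Right carving's foot is at about (322,215) and the left one's at (422,215). The closing fingers are lined up in front of the right carving.

```bash
python3 -m jog '{"delta_pos":[[0,0.002,0.035],[0,0.002,0.07],[0,0.002,0.105],[0,0.002,0.134],[0,0.002,0.134],[-0.01,0.002,0.134],[-0.02,0.002,0.134],[-0.03,0.002,0.134],[-0.038,0.002,0.134],[-0.046,0.002,0.134],[-0.054,0.002,0.134],[-0.062,0.002,0.134]],"dr":[[0,0,0],[0,0,0],[0,0,0],[0,0,0],[0,0,0],[0,0,0],[0,0,0],[0,0,0],[0,0,0],[0,0,0],[0,0,0],[0,0,0]],"gripper":[0,0,0,0,0,0,0,0,0,0,0,0]}' 12
python3 -m jog '{"delta_pos":[[-0.008,0,0],[-0.016,0,0],[-0.024,0,0],[-0.034,0,0],[-0.044,0,0],[-0.044,0,0],[-0.02,0,-0.02],[0.02,0,-0.06],[0.05,0,-0.1],[0.05,0,-0.13]],"dr":[[0,0,0],[0,0,0],[0,0,0],[0,0,0],[0,0,0],[0,0,0],[0,0,0],[0,0,0],[0,0,0],[0,0,0]],"gripper":[0,0,0,0,0,0,0,0,0,0]}' 12
python3 - <<'E'
from h import *
s,p,R=st(); w=eyes.read_camera('wrist'); save(w,'w4'); T=wT(w,p,R)
for n in ['carving_ring_head','carving_ring','carving_bar']: print([(np.round(d['location'],3).tolist(),round(d['score'],2)) for d in spot_in(n,w)][:3])
go([.39,.333,.22],yaw=np.pi)
E
```

```text
clock: 9.3
tool_pos: [0.4498, 0.1815, 0.1003]
eef_rot: [0.0, -0.001, 1.0, 0.0]
ft_force: [-0.5, 0.2, 0.7]
finger_gap: 0.002
finger_force: 0.0
clock: 10.13
tool_pos: [0.3971, 0.1816, 0.2211]
eef_rot: [-0.002, -0.003, 1.0, -0.001]
ft_force: [0.7, -1.9, 0.7]
finger_gap: 0.003
finger_force: 0.0
[([0.439, 0.328, 0.081], 0.81)]
[([0.438, 0.33, 0.079], 0.74)]
[([0.366, 0.142, 0.03], 0.59)]
t 10.3333 tcp [0.4017 0.1812 0.2228] tx yaw -3.139 gap 0.0006 F [ 0.4 -0.3 -0.2]
[0.39  0.333 0.22 ] -> [0.011 0.152 0.003]
dr [-0.001  0.003  0.002]
```

View pics/w4.png

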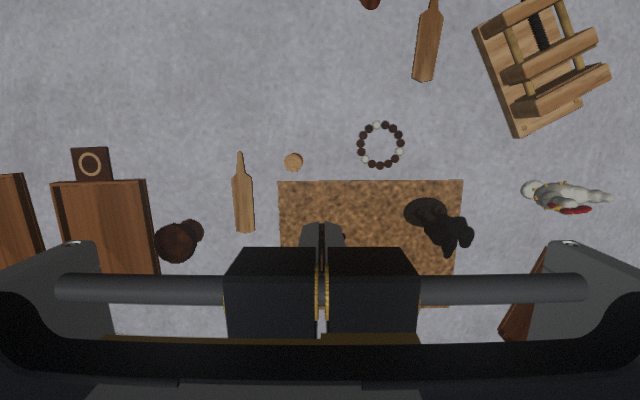

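The right carving has toppled and its foot edge shows at (340,237), behind the closed fingers. The left one still stands at (425,212).

```bash
python3 -m jog '{"delta_pos":[[0.006,0.035,0.003],[0.012,0.075,0.003],[0.017,0.115,0.003],[0.017,0.15,0.02],[0.017,0.15,0.055],[0.017,0.15,0.09],[0.017,0.15,0.122],[0.017,0.15,0.122],[0.007,0.15,0.122],[-0.003,0.15,0.122],[-0.013,0.15,0.122],[-0.021,0.15,0.122]],"dr":[[0,0,0],[0,0,0],[0,0,0],[0,0,0],[0,0,0],[0,0,0],[0,0,0],[0,0,0],[0,0,0],[0,0,0],[0,0,0],[0,0,0]],"gripper":[0,0,0,0,0,0,0,0,0,0,0,0]}' 12
python3 -m jog '{"delta_pos":[[-0.008,0,0],[-0.016,0,0],[-0.024,0,0],[-0.032,0,0],[-0.04,0,0],[-0.05,0,0],[-0.06,0,0],[-0.07,0,0],[-0.07,0,0],[-0.05,0,-0.03],[-0.01,0,-0.07],[0.03,0,-0.1]],"dr":[[0,0,0],[0,0,0],[0,0,0],[0,0,0],[0,0,0],[0,0,0],[0,0,0],[0,0,0],[0,0,0],[0,0,0],[0,0,0],[0,0,0]],"gripper":[0,0,0,0,0,0,0,0,0,0,0,0]}' 12
python3 -c "
from h import *
go([.36,.26,.24],yaw=np.pi)"
```

```text
clock: 11.33
tool_pos: [0.4244, 0.3317, 0.1014]
eef_rot: [0.001, -0.001, 1.0, 0.001]
ft_force: [-0.5, 0.1, 0.0]
finger_gap: 0.004
finger_force: 0.1
clock: 12.33
tool_pos: [0.4088, 0.3317, 0.186]
eef_rot: [-0.001, -0.001, 1.0, 0.0]
ft_force: [0.3, 0.4, 1.1]
finger_gap: 0.002
finger_force: 0.0
t 12.3333 tcp [0.4088 0.3317 0.186 ] tx yaw -3.139 gap 0.0002 F [0.3 0.4 1.1]
[0.36 0.26 0.24] -> [ 0.049 -0.072 -0.054]
dr [ 0.001 -0.002  0.002]
```

```bash
python3 -m jog '{"delta_pos":[[0,-0.02,-0.01],[0,-0.045,-0.01],[0,-0.072,0],[0,-0.072,0.02],[0,-0.072,0.03],[0,-0.072,0.03],[0,-0.072,0.03]],"dr":[[0,-0.1,0],[0,-0.2,0],[0,-0.3,0],[0,-0.4,0],[0,-0.5,0],[0,-0.6,0],[0,-0.6,0]],"gripper":[0,0,0,0,0,0,0]}' 12
python3 - <<'E'
from h import *
s,p,R=st(); w=eyes.read_camera('wrist'); save(w,'w5')
go([.45,.333,.2],yaw=np.pi)
for n in ['carving_ring','carving_bar','carving_ring_head']: print([(np.round(d['location'],3).tolist(),round(d['score'],2)) for d in spot_in(n,w)][:3])
E
```

```text
clock: 12.92
tool_pos: [0.4102, 0.2574, 0.1557]
eef_rot: [0.284, -0.0, 0.959, -0.003]
ft_force: [1.0, -0.5, 0.2]
finger_gap: 0.003
finger_force: 0.0
t 12.9667 tcp [0.4092 0.2574 0.1549] tx yaw 3.141 gap 0.0006 F [-2.1 -2.  -1.8]
[0.45  0.333 0.2  ] -> [-0.059  0.076 -0.016]
dr [-0.004  0.582 -0.002]
[([0.467, 0.342, 0.027], 0.64)]
[([0.474, 0.184, 0.023], 0.66)]
[([0.469, 0.344, 0.027], 0.63), ([0.339, 0.264, 0.009], 0.16)]
```

View pics/w5.png

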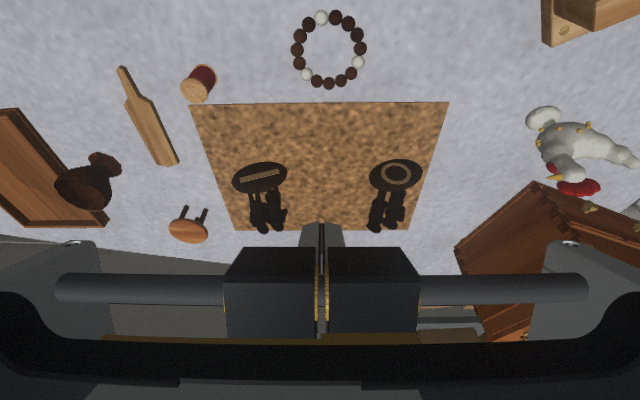

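The marks show clearly: the ring is under the left carving (395,175) and the bar under the right one (260,177). The stool stands upright at (190,228).

Run:
```python
from h import *
np.set_printoptions(precision=3,suppress=True)
s,p,R=st(); w=eyes.read_camera('wrist'); T=wT(w,p,R)
for n in ['carving_ring','carving_bar']:
  d=silhouettes(n,w)[0]; m=d['pixels']; ys,xs=np.nonzero(m); print(n,d['score'],xs.min(),xs.max(),ys.min(),ys.max())
  P=np.array([ray(w,x,y,.03,T)[:2] for x,y in list(zip(xs,ys))[::5]])
  for lo,hi in((.44,.47),(.47,.49),(.49,.51),(.51,.53),(.53,.55),(.55,.57),(.57,.6),(.6,.64)):
    q=P[(P[:,0]>lo)&(P[:,0]<hi)]
    if len(q)>3: print(lo,len(q),q[:,1].min(),q[:,1].max())
for u,v in [(232,183),(287,174),(370,178),(421,174),(252,228),(284,228)]: print(u,v,ray(w,u,v,.03,T))
```

```text
carving_ring 0.97 367 421 161 234
0.44 180 0.3111401092906373 0.36951403249301246
0.47 91 0.3143936800214012 0.36676257771012705
0.49 54 0.3201467879045404 0.3577367627288821
0.51 72 0.31976688019632504 0.36303102323493075
0.53 68 0.3196202484884538 0.3628986825407851
0.55 30 0.3217542663336746 0.3585942630017664
carving_bar 0.56 231 287 163 235
0.44 161 0.15585059403265336 0.21590300463157458
0.47 113 0.15243946411670156 0.21377711590468756
0.49 68 0.165842608002464 0.2059099632953546
0.51 67 0.16538513298200055 0.21145662952350272
0.53 71 0.16032292371703966 0.20925790190101945
0.55 41 0.16328909936178027 0.20415485468931002
232 183 [0.474 0.152 0.03 ]
287 174 [0.46  0.218 0.03 ]
370 178 [0.466 0.312 0.03 ]
421 174 [0.459 0.369 0.03 ]
252 228 [0.558 0.161 0.03 ]
284 228 [0.558 0.206 0.03 ]
```

Run:
```python
from h import *
go([.515,.341,.13],[.515,.341,.1],yaw=np.pi+.06)
```

```text
t 13.2667 tcp [0.4109 0.2575 0.156 ] tx yaw -3.14 gap 0.0005 F [ 0.3 -0.8 -1.2]
[0.515 0.341 0.13 ] -> [-0.074  0.084  0.078]
[0.515 0.341 0.1  ] -> [-0.057  0.084  0.103]
dr [-0.024  0.571 -0.059]
```

```bash
python3 -m jog '{"delta_pos":[[-0.015,0.017,0.005],[-0.03,0.034,0.02],[-0.045,0.05,0.035],[-0.06,0.067,0.055],[-0.074,0.084,0.078],[-0.074,0.084,0.078],[-0.074,0.084,0.078]],"dr":[[0,0.1,-0.01],[-0.01,0.2,-0.02],[-0.01,0.3,-0.03],[-0.02,0.4,-0.04],[-0.024,0.5,-0.05],[-0.024,0.571,-0.059],[-0.024,0.571,-0.059]],"gripper":[0.09,0.09,0.09,0.09,0.09,0.09,0.09]}' 18
python3 - <<'E'
from h import *
s,p,R=st(); go([.515,.341,.013],yaw=np.pi+.06)
E
```

```text
clock: 13.85
tool_pos: [0.5193, 0.34, 0.1273]
eef_rot: [-0.005, -0.028, 1.0, 0.001]
ft_force: [-1.2, -1.5, -0.9]
finger_gap: 0.464
finger_force: 0.0
t 13.85 tcp [0.5193 0.34   0.1273] tx yaw -3.086 gap 0.0436 F [-1.2 -1.5 -0.9]
[0.515 0.341 0.013] -> [0.003 0.001 0.114]
dr [ 0.003 -0.009 -0.005]
```

Wait for the fingers to open before descending, then grip.

```bash
python3 -m jog '{"delta_pos":[[0.003,0.001,0.01],[0.003,0.001,0.02],[0.003,0.001,0.03],[0.003,0.001,0.035],[0.003,0.001,0.04],[0.003,0.001,0.045],[0.003,0.001,0.06],[0.003,0.001,0.08],[0.003,0.001,0.1],[0.003,0.001,0.112],[0.003,0.001,0.114],[0.003,0.001,0.114]],"dr":[[0,0,0],[0,0,0],[0,0,0],[0,0,0],[0,0,0],[0,0,0],[0,0,0],[0,0,0],[0,0,0],[0,0,0],[0,0,0],[0,0,0]],"gripper":[0.092,0.092,0.092,0.092,0.092,0.092,0.092,0.092,0.092,0.092,0.092,0.092]}' 18
python3 -m jog '{"delta_pos":[[0,0,0],[0,0,0],[0,0,0],[0,0,0],[0,0,0],[0,0,0],[0,0,0],[0,0,0],[0,0,-0.02],[0,0,-0.05],[0,0,-0.09],[0,0,-0.13]],"dr":[[0,0,0],[0,0,0],[0,0,0],[0,0,0],[0,0,0],[0,0,0],[0,0,0],[0,0,0],[0,0,0],[0,0,0],[0,0,0],[0,0,0]],"gripper":[0.03,0.03,0.03,0.03,0.03,0.03,0.03,0.03,0.03,0.03,0.03,0.03]}' 18
python3 - <<'E'
from h import *
s,p,R=st();
w=eyes.read_camera('wrist');T=wT(w,p,R);save(w,'w6')
for n in ['tray_ring','tray_bar']:
  print(n,[(np.round(d['location'],3).tolist(),round(d['score'],2)) for d in spot_in(n,w)][:2])
  for d in silhouettes(n,w)[:1]:
    m=d['pixels'].astype(np.uint8); c=max(cv2.findContours(m,0,2)[0],key=cv2.contourArea); b=cv2.approxPolyDP(c,5,True)[:,0]
    for x,y in b: print(x,y,np.round(ray(w,x,y,.018,T)[:2],3))
E
```

```text
clock: 14.85
tool_pos: [0.5115, 0.3418, 0.0149]
eef_rot: [0.0, -0.031, 1.0, -0.001]
ft_force: [0.2, -0.3, -0.0]
finger_gap: 0.981
finger_force: 0.0
clock: 15.85
tool_pos: [0.511, 0.3416, 0.1464]
eef_rot: [-0.0, -0.031, 1.0, -0.001]
ft_force: [0.5, 0.1, -1.0]
finger_gap: 0.484
finger_force: 17.4
tray_ring [([0.556, 0.079, 0.04], 0.73), ([0.369, 0.149, 0.031], 0.48)]
271 168 [0.481 0.284]
268 180 [0.495 0.281]
291 189 [0.504 0.307]
286 275 [0.609 0.305]
355 275 [0.604 0.388]
345 269 [0.597 0.375]
347 186 [0.496 0.369]
368 177 [0.485 0.392]
370 167 [0.474 0.393]
305 161 [0.472 0.321]
tray_bar []
```

View pics/w6.png

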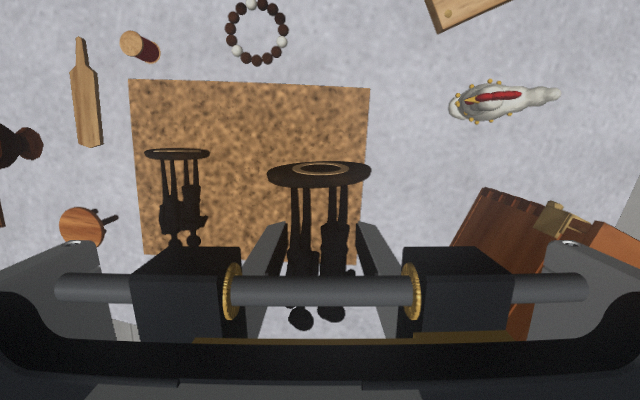

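The ring carving is held level, with its ringed foot at (320,170). The bar carving still lies on the mat at (177,195).

```bash
python3 -m jog '{"delta_pos":[[0.005,-0.035,-0.03],[0.01,-0.075,-0.05],[0.015,-0.115,-0.05],[0.021,-0.155,-0.05],[0.027,-0.195,-0.05],[0.033,-0.235,-0.05],[0.039,-0.275,-0.05],[0.045,-0.315,-0.05],[0.051,-0.355,-0.05],[0.057,-0.395,-0.05],[0.063,-0.435,-0.05],[0.07,-0.484,-0.05]],"dr":[[0,0,0],[0,0,0],[0,0,0],[0,0,0],[0,0,0],[0,0,0],[0,0,0],[0,0,0],[0,0,0],[0,0,0],[0,0,0],[0,0,0]],"gripper":[0.03,0.03,0.03,0.03,0.03,0.03,0.03,0.03,0.03,0.03,0.03,0.03]}' 18
python3 - <<'E'
from h import *
s,p,R=st();
w=eyes.read_camera('wrist');T=wT(w,p,R);save(w,'w7');go([.47,-.145,.2],yaw=np.pi)
for n in ['tray_ring','tray_bar']:
  print(n,[(np.round(d['location'],3).tolist(),round(d['score'],2)) for d in spot_in(n,w)][:2])
E
```

```text
clock: 17.1
tool_pos: [0.4705, -0.1396, 0.1947]
eef_rot: [-0.0, -0.03, 1.0, -0.0]
ft_force: [2.7, 0.0, -0.1]
finger_gap: 0.486
finger_force: 17.4
t 17.15 tcp [ 0.4695 -0.1481  0.194 ] tx yaw -3.089 gap 0.0456 F [  0.6 -10.3  -0.2]
[ 0.47  -0.145  0.2  ] -> [-0.001  0.003 -0.006]
dr [-0.001 -0.002  0.053]
tray_ring [([0.427, -0.142, 0.005], 0.59)]
tray_bar [([0.46, -0.341, 0.004], 0.93)]
```

View pics/w7.png

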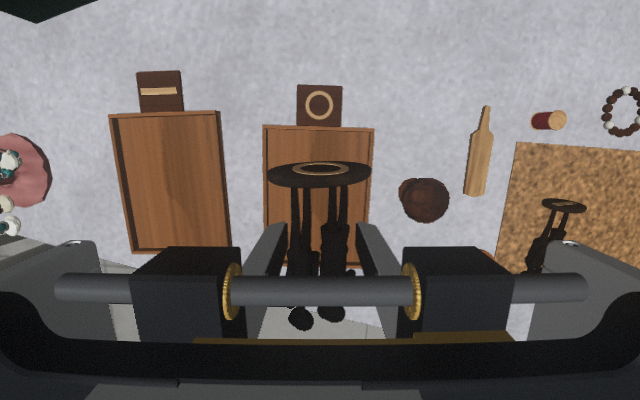

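The ring tray is directly below, with corners at about (263,125), (375,128), (265,265) and (368,267). The bar tray's corners are at (109,114), (220,111), (131,253) and (231,253).

Run:
```python
from h import *
s,p,R=st();
w=eyes.read_camera('wrist');T=wT(w,p,R)
for u,v in [(263,125),(375,128),(368,267),(265,265),(109,114),(220,111),(231,253),(131,253)]: print(u,v,np.round(ray(w,u,v,.018,T)[:2],3))
# foot rim (underside plane ~ world vertical) extents at assumed height
for u,v in [(267,174),(371,170),(320,162)]: print(np.round(ray(w,u,v,p[2]+.015,T)[:2]-p[:2],3))
go([.47,-.145,.2],yaw=np.pi)
```

```text
263 125 [ 0.394 -0.217]
375 128 [ 0.39  -0.079]
368 267 [ 0.576 -0.07 ]
265 265 [ 0.581 -0.213]
109 114 [ 0.388 -0.412]
220 111 [ 0.379 -0.27 ]
231 253 [ 0.566 -0.259]
131 253 [ 0.575 -0.402]
[-0.044 -0.034]
[-0.05   0.027]
[-0.053 -0.003]
t 17.3 tcp [ 0.471  -0.1388  0.1946] tx yaw -3.084 gap 0.0456 F [ 0.3  0.5 -0.1]
[ 0.47  -0.145  0.2  ] -> [ 0.001 -0.006 -0.005]
dr [ 0.001 -0.     0.058]
```

```bash
python3 -m jog '{"delta_pos":[[-0.003,-0.006,0.03],[-0.003,-0.006,0.06],[-0.003,-0.006,0.09],[-0.003,-0.006,0.115],[-0.003,-0.006,0.135],[-0.003,-0.006,0.15],[-0.003,-0.006,0.16],[-0.003,-0.006,0.168],[-0.003,-0.006,0.174],[-0.003,-0.006,0.177],[-0.003,-0.006,0.177],[-0.003,-0.006,0.177]],"dr":[[0,0,0],[0,0,0],[0,0,0],[0,0,0],[0,0,0],[0,0,0],[0,0,0],[0,0,0],[0,0,0],[0,0,0],[0,0,0],[0,0,0]],"gripper":[0.03,0.03,0.03,0.03,0.03,0.03,0.03,0.03,0.03,0.03,0.03,0.03]}' 18
python3 -m jog '{"delta_pos":[[0,0,0],[0,0,0],[0,0,0],[0,0,0],[0,0,0],[0,0,-0.02],[0,0,-0.05],[0,0,-0.09],[0,0,-0.13],[0,0,-0.16],[0,0,-0.17],[0,0,-0.17]],"dr":[[0,0,0],[0,0,0],[0,0,0],[0,0,0],[0,0,0],[0,0,0],[0,0,0],[0,0,0],[0,0,0],[0,0,0],[0,0,0],[0,0,0]],"gripper":[0.05,0.06,0.07,0.07,0.07,0.07,0.07,0.07,0.092,0.092,0.092,0.092]}' 18
python3 - <<'E'
from h import *
s,p,R=st();
w=eyes.read_camera('wrist');T=wT(w,p,R);save(w,'w8');go([.515,.185,.19],yaw=np.pi+.06)
print([(np.round(d['location'],3).tolist(),round(d['score'],2)) for d in spot_in('carving_ring',w)][:3])
E
```

```text
clock: 18.3
tool_pos: [0.4759, -0.1435, 0.0192]
eef_rot: [0.001, -0.03, 1.0, -0.0]
ft_force: [0.1, -0.4, -1.0]
finger_gap: 0.485
finger_force: 17.4
clock: 19.3
tool_pos: [0.4766, -0.144, 0.1912]
eef_rot: [0.002, -0.03, 1.0, -0.002]
ft_force: [0.2, -0.1, -0.0]
finger_gap: 0.963
finger_force: 0.0
t 19.35 tcp [ 0.4757 -0.144   0.1894] tx yaw -3.082 gap 0.0915 F [-0.3 -1.1 -0.9]
[0.515 0.185 0.19 ] -> [-0.059  0.326 -0.001]
dr [-0.002  0.003 -0.   ]
[([0.486, -0.145, 0.027], 0.67)]
```

View pics/w8.png

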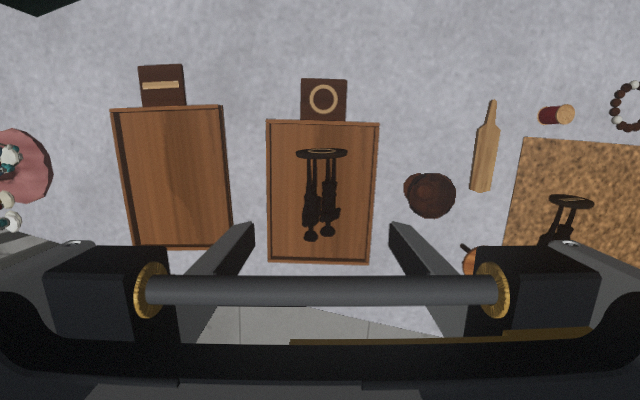

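The ring carving lies fully inside the ring tray, from its foot at (322,153) to its heads at (318,237). Next is the bar carving.

```bash
python3 -m jog '{"delta_pos":[[-0.006,0.035,0],[-0.013,0.075,0],[-0.02,0.115,0],[-0.028,0.155,0],[-0.036,0.195,0],[-0.044,0.235,0],[-0.052,0.275,0],[-0.056,0.31,0.01],[-0.057,0.326,0.03],[-0.057,0.327,0.05],[-0.057,0.327,0.07],[-0.057,0.327,0.07]],"dr":[[0,0,0],[0,0,0],[0,0,0],[0,0,0],[0,0,0],[0,0,0],[0,0,0],[0,0,0],[0,0,0],[0,0,0],[0,0,0],[0,0,0]],"gripper":[0.09,0.09,0.09,0.09,0.09,0.09,0.09,0.09,0.09,0.09,0.09,0.09]}' 18
python3 - <<'E'
from h import *
s,p,R=st();
w=eyes.read_camera('wrist');T=wT(w,p,R);go([.513,.186,.014],yaw=np.pi+.06)
print([(np.round(d['location'],3).tolist(),round(d['score'],2)) for d in spot_in('carving_bar',w)][:3])
for d in silhouettes('carving_bar',w)[:1]:
  ys,xs=np.nonzero(d['pixels']); P=np.array([ray(w,x,y,.03,T)[:2] for x,y in list(zip(xs,ys))[::5]])
  print(d['score'])
  for lo in np.arange(.44,.6,.02):
    q=P[(P[:,0]>lo)&(P[:,0]<lo+.02)]
    if len(q)>3: print(lo,len(q),q[:,1].min(),q[:,1].max())
E
```

```text
clock: 20.4
tool_pos: [0.5096, 0.186, 0.1137]
eef_rot: [-0.003, -0.031, 1.0, -0.001]
ft_force: [-1.2, -0.6, -0.2]
finger_gap: 0.958
finger_force: 0.0
t 20.45 tcp [0.5104 0.1862 0.1159] tx yaw -3.079 gap 0.0899 F [-0.1  0.4  0.7]
[0.513 0.186 0.014] -> [-0.003 -0.     0.102]
dr [-0.001 -0.004  0.003]
[([0.525, 0.184, 0.024], 0.76), ([0.468, 0.253, 0.002], 0.34)]
0.67
0.46 189 0.1540956321100085 0.21266876788628408
0.48000000000000004 106 0.16677971646436285 0.2014638465437696
0.5 129 0.16382278242845505 0.2028766298847616
0.52 157 0.16170106423780967 0.20546632249415747
0.54 152 0.1592115223388471 0.20670502883037206
0.56 87 0.16108892924706492 0.19966900191334938
```

```bash
python3 -m jog '{"delta_pos":[[-0.002,-0.002,0.03],[-0.002,-0.002,0.06],[-0.002,-0.002,0.085],[-0.002,-0.002,0.098],[-0.002,-0.002,0.102],[-0.002,-0.002,0.102],[-0.002,-0.002,0.102],[-0.002,-0.002,0.102],[-0.002,-0.002,0.102],[-0.002,-0.002,0.102],[-0.002,-0.002,0.102],[-0.002,-0.002,0.102]],"dr":[[0,0,0],[0,0,0],[0,0,0],[0,0,0],[0,0,0],[0,0,0],[0,0,0],[0,0,0],[0,0,0],[0,0,0],[0,0,0],[0,0,0]],"gripper":[0.09,0.09,0.09,0.09,0.09,0.09,0.03,0.03,0.03,0.03,0.03,0.03]}' 18
python3 -m jog '{"delta_pos":[[0,0,0],[0,0,0],[0,0,-0.02],[0,0,-0.055],[0,0,-0.09],[0,0,-0.13],[0,0,-0.165],[0,0,-0.18],[0,0,-0.18]],"dr":[[0,0,0],[0,0,0],[0,0,0],[0,0,0],[0,0,0],[0,0,0],[0,0,0],[0,0,0],[0,0,0]],"gripper":[0.03,0.03,0.03,0.03,0.03,0.03,0.03,0.03,0.03]}' 18
python3 - <<'E'
from h import *
go([.49,-.1,.195],[.468,-.336,.195],yaw=np.pi+.06)
E
```

```text
clock: 21.55
tool_pos: [0.5149, 0.1844, 0.017]
eef_rot: [0.001, -0.03, 1.0, -0.0]
ft_force: [0.4, -0.5, 0.2]
finger_gap: 0.571
finger_force: 0.0
clock: 22.3
tool_pos: [0.5159, 0.1852, 0.1999]
eef_rot: [0.003, -0.03, 1.0, -0.0]
ft_force: [1.3, -0.1, -1.4]
finger_gap: 0.489
finger_force: 17.5
t 22.3 tcp [0.5159 0.1852 0.1999] tx yaw -3.081 gap 0.046 F [ 1.3 -0.1 -1.4]
[ 0.49  -0.1    0.195] -> [ 0.043 -0.283  0.005]
[ 0.468 -0.336  0.195] -> [ 0.079 -0.517  0.005]
dr [-0.     0.006  0.   ]
```

```bash
python3 -m jog '{"delta_pos":[[0.006,-0.04,0],[0.012,-0.08,0],[0.018,-0.12,0],[0.024,-0.16,0],[0.03,-0.2,0],[0.036,-0.24,0],[0.042,-0.28,0],[0.049,-0.32,0],[0.055,-0.36,0],[0.061,-0.4,0],[0.067,-0.44,0],[0.073,-0.48,0]],"dr":[[0,0,0],[0,0,0],[0,0,0],[0,0,0],[0,0,0],[0,0,0],[0,0,0],[0,0,0],[0,0,0],[0,0,0],[0,0,0],[0,0,0]],"gripper":[0.03,0.03,0.03,0.03,0.03,0.03,0.03,0.03,0.03,0.03,0.03,0.03]}' 18
python3 - <<'E'
from h import *
s,p,R=st();w=eyes.read_camera('wrist');T=wT(w,p,R);save(w,'w9')
# foot near-edge in held frame
for d in silhouettes('carving_bar',w)[:1]:
  ys,xs=np.nonzero(d['pixels']);print(d['score'],xs.min(),xs.max(),ys.min(),ys.max(), np.round(ray(w,320,ys.min(),p[2]+.03,T)-p,3))
for d in silhouettes('tray_bar',w)[:1]:
  m=d['pixels'].astype(np.uint8); c=max(cv2.findContours(m,0,2)[0],key=cv2.contourArea)
  for x,y in cv2.approxPolyDP(c,5,True)[:,0]: print(x,y,np.round(ray(w,x,y,.018,T)[:2],3))
go([.466,-.336,.1],[.466,-.336,.0185],yaw=np.pi+.06)
E
```

```text
clock: 23.3
tool_pos: [0.4694, -0.301, 0.1953]
eef_rot: [-0.0, -0.03, 1.0, 0.0]
ft_force: [1.2, 0.7, -0.7]
finger_gap: 0.489
finger_force: 17.5
0.59 274 375 163 329 [-0.053 -0.004  0.03 ]
308 78 [ 0.335 -0.325]
266 79 [ 0.339 -0.375]
266 119 [ 0.386 -0.374]
233 124 [ 0.394 -0.415]
245 256 [ 0.569 -0.4  ]
281 220 [ 0.514 -0.352]
290 239 [ 0.54  -0.339]
294 189 [ 0.471 -0.336]
273 179 [ 0.46  -0.364]
275 168 [ 0.445 -0.361]
346 161 [ 0.431 -0.272]
344 121 [ 0.382 -0.278]
310 116 [ 0.379 -0.32 ]
t 23.45 tcp [ 0.4691 -0.302   0.1947] tx yaw -3.086 gap 0.0461 F [ 0.5  2.3 -1.5]
[ 0.466 -0.336  0.1  ] -> [ 0.005 -0.034  0.095]
[ 0.466 -0.336  0.018] -> [ 0.005 -0.034  0.176]
dr [ 0.001 -0.    -0.004]
```

View pics/w9.png

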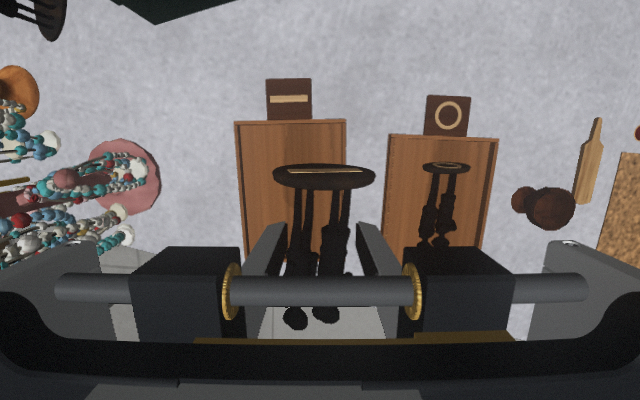

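The bar carving is held above the bar tray, whose near corners are at (236,122) and (345,120). The ring carving lies in its tray at (440,200). The bead stand on the left, nearest bead around (133,235), needs a clearance check.

Run:
```python
from h import *
a=eyes.read_camera('scene')
R=np.array(a['R']);o=-R.T@np.array(a['t'])
for u,v in [(447,85),(447,120),(447,145),(456,150)]:
  d=ray(a,u,v,0)-o
  for x in (.47,.52): print(u,v,np.round(o+d*(x-o[0])/d[0],3))
s,p,Rt=st();w=eyes.read_camera('wrist');T=wT(w,p,Rt)
for u,v in [(133,235),(127,212),(160,180)]: print(u,v,[np.round(ray(w,u,v,z,T),3).tolist() for z in (0,.1,.15,.2)])
```

```text
447 85 [ 0.47  -0.395  0.314]
447 85 [ 0.52  -0.459  0.281]
447 120 [ 0.47  -0.431  0.186]
447 120 [ 0.52  -0.498  0.144]
447 145 [ 0.47  -0.46   0.082]
447 145 [ 0.52  -0.529  0.034]
456 150 [ 0.47  -0.518  0.043]
456 150 [ 0.52  -0.59  -0.008]
133 235 [[0.556, -0.567, 0.0], [0.515, -0.497, 0.1], [0.494, -0.461, 0.15], [0.474, -0.426, 0.2]]
127 212 [[0.522, -0.572, 0.0], [0.49, -0.501, 0.1], [0.474, -0.465, 0.15], [0.458, -0.429, 0.2]]
160 180 [[0.473, -0.521, 0.0], [0.454, -0.463, 0.1], [0.445, -0.434, 0.15], [0.435, -0.405, 0.2]]
```

```bash
python3 -m jog '{"delta_pos":[[0.003,-0.026,0.01],[0.003,-0.026,0.04],[0.003,-0.026,0.07],[0.003,-0.026,0.1],[0.003,-0.026,0.125],[0.003,-0.026,0.145],[0.003,-0.026,0.16],[0.003,-0.026,0.168],[0.003,-0.026,0.174],[0.003,-0.026,0.176],[0.003,-0.026,0.176],[0.003,-0.026,0.176]],"dr":[[0,0,0],[0,0,0],[0,0,0],[0,0,0],[0,0,0],[0,0,0],[0,0,0],[0,0,0],[0,0,0],[0,0,0],[0,0,0],[0,0,0]],"gripper":[0.03,0.03,0.03,0.03,0.03,0.03,0.03,0.03,0.03,0.03,0.03,0.03]}' 18
python3 -m jog '{"delta_pos":[[0,0,0],[0,0,0],[0,0,0],[0,0,0],[0,0,0],[0,0,-0.02],[0,0,-0.05],[0,0,-0.09],[0,0,-0.13],[0,0,-0.16],[0,0,-0.19],[0,0.03,-0.2]],"dr":[[0,0,0],[0,0,0],[0,0,0],[0,0,0],[0,0,0],[0,0,0],[0,0,0],[0,0,0],[0,0,0],[0,0,0],[0,0,0],[0,0,0]],"gripper":[0.05,0.06,0.07,0.07,0.07,0.07,0.07,0.07,0.07,0.07,0.07,0.07]}' 18
python3 - <<'E'
from h import *
s,p,R=st();w=eyes.read_camera('wrist');T=wT(w,p,R);save(w,'w10');a=eyes.read_camera('scene')
for n,c in [('carving_bar',w),('carving_ring',w),('stool',a),('spool',a),('bracelet',a),('rooster',a)]:
  print(n,[(np.round(d['location'],3).tolist(),round(d['score'],2)) for d in spot_in(n,c)][:2])
print(s['clock'],s['ft_force'],p)
E
```

```text
clock: 24.55
tool_pos: [0.4702, -0.3254, 0.0217]
eef_rot: [0.001, -0.03, 1.0, -0.001]
ft_force: [-0.3, 0.8, -0.8]
finger_gap: 0.49
finger_force: 17.5
clock: 25.55
tool_pos: [0.4686, -0.2998, 0.2246]
eef_rot: [0.003, -0.028, 1.0, -0.002]
ft_force: [-0.0, 0.5, 0.3]
finger_gap: 0.744
finger_force: 0.0
carving_bar [([0.481, -0.329, 0.028], 0.69)]
carving_ring [([0.489, -0.148, 0.029], 0.77)]
stool [([0.557, 0.077, 0.037], 0.67)]
spool [([0.359, 0.148, 0.02], 0.65), ([0.466, -0.143, 0.028], 0.25)]
bracelet [([0.337, 0.265, 0.009], 0.59)]
rooster [([0.398, 0.491, 0.068], 0.74), ([0.483, 0.261, 0.004], 0.64)]
25.55 [-0.00898177  0.53120708  0.25042441] [ 0.46855617 -0.29975368  0.22458005]
```

View pics/w10.png

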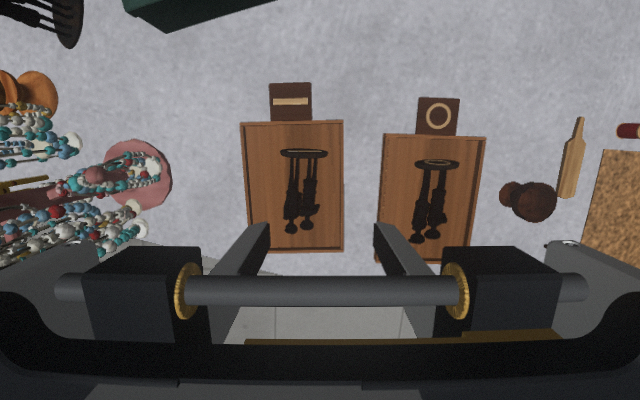

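Both carvings lie fully inside their matching trays: bar at (300,190) and ring at (433,200). The stool and the bystanders are in place, so I'm handing in.

```bash
python3 -c "
from h import *
print(ticket.sign_off())"
```

```text
the job is handed in; nothing more can be done
None
```

I handed the job in at about 25.6 s: the stool stands upright on bare table right of the mat, both carvings were tipped where they stood, and each now lies on its side inside its matching tray, with the spool, bracelet and rooster left as they were.

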